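Dock a reagent carton and swing the retaining bar shut

ROBOT

A 7-joint arm with a two-finger parallel gripper is mounted at the origin on a cart in front of the work surface, level with it; the furniture and walls round the work are solid. World frame = base frame: x ahead of the robot, y to its left, z up, the work surface at z = 0. Lengths are in m, angles in rad, forces in N, time in s.
With the tool pointing down it reaches from about 0.4 to 0.85 m from the base axis. Payload 10.4 kg.
Tool frame: the origin (TCP) lies midway between the tips of the shut fingers; the grasp point (between the pads) lies behind it (ctrl.hold_point_z is the z of the grasp point in the tool frame, in m); z points along the fingers, y is the line along which they close (so a half turn about z gives the same grasp; the last joint's range is limited). The gripper opens to 87 mm and grips with 3 to 60 N. Pads are 19 mm wide; open, the fingers measure 117 mm over their backs; the gripper's body (75 mm by 190 mm) begins 51 mm behind the grasp point.
Start: joints at [1.23, 0.332, -0.065, 1.46, 0.022, 1.35, -0.088], TCP at [0.195, -0.594, 0.223] pointing down, gripper open.
Joint ranges: [-2.6, 2.6], [-0.5, 2.12], [-1.47, 1.34], [0.16, 2.42], [-1.27, 4.41], [0.06, 2.06], [-2.6, 2.6]. Speed limits (rad/s): [2.22, 2.22, 2.79, 2.79, 3.14, 3.14, 3.14].

INTERFACE

Orientations are given as a 3x3 rotation matrix whose columns are the frame's x, y, z axes.
In Python, from cell import ctrl gives the robot as it stands.
- The arm moves only by the shell command python3 -m crank 'ROWS' [OPENING] [FORCE]. ROWS is JSON, a list of rows, each a list of 4 numbers: the shift along the world's x, y, z each as a share of 40 cm, from -1 to 1, then the turn about the world's z as a share of pi/2 rad, from -1 to 1. In form: [[x, y, z, spin], ...]. A call has 1 to 20 rows; each row is the pose to reach, as a shift and turn from the pose commanded when the call began; what a row does not reach only later rows make up. A row lasts 1/12 s, in which the tool goes at most 41.7 mm and 7.16 degrees, less where a joint would pass 70% of its speed; a pose out of reach is approached as far as the arm can. A call with a number of a shift or a turn outside -1 to 1 is refused whole. A call with a gripper value outside its range is refused whole. OPENING is the opening, from -1 (shut) to 1 (fully open), set as the call begins (- or left out, the last holds). The fingers move at their own pace and stop on an object; FORCE is the grip in N (left out, the last holds). Time passes only in rows, so rows that repeat a pose let the fingers close. It gives the time, the measured TCP pose, the force, the opening and the grip force at its end, in the units of the state.
- ctrl.get_state(): the state, without advancing time (a new reading comes with each control period).
- ctrl.capture(name): name is "scene" or "top" or "wrist"; returns the picture (420x560x3 uint8, red, green, blue); there is no depth.
- ctrl.camera_params(name): a dict with "fx", "fy", "cx", "cy" (pixels), "view" (4x4, takes a point from world to camera coordinates). Camera axes: x right, y up, looking along -z (the intrinsics and any distortion apply to the point x, -y, -z); pixel columns grow to the right and rows downward; lengths in m; the calibration is good to about 2 mm. A picture is of the moment at which its call begins: read the wrist's pose just before it. camera_params takes no time and is no camera call; for the wrist camera it gives the pose at the moment of the call.
- ctrl.finish_job(): hands the job in; it is judged then, once.
The state is a dict: "t": time; "q": joint angles; "qd": joint speeds; "joint_efforts": joint torques, N m; "tcp_pos": TCP position; "tcp_rot": TCP orientation; "contact_force": force on the tool from outside, world axes, zero at the start; "ft_torque": the same for the moment, N m; "gripper_width": finger opening in m; "gripper_force": force on a finger pad.
Only numpy, scipy, OpenCV 4.12 (cv2) and the standard library are available. Lean on these libraries where they do the work, as an engineer would, in place of code of your own. Each camera call takes 0.05 s, during which the arm holds its last target. There are 200 camera calls.

TASK

With the orange retaining bar still swung aside, push the red carton all the way into the white bay, between its spring clips, until it meets the back wall. Then push the bar's free end round on its pin, in under the canopy and across the front of the carton, until it rests fully against its stop. Leave the jar, the flask and the bottle beside the bay where they stand.

Things in the scene. Friction and masses are not known exactly. Their poses are not given: they have to be found in the camera images.
- bay: Fixed white sheet-metal bay on the table, open to the front. Origin on the table under the middle of the canopy's front edge; x points into the bay, y to its left (looking in), z up. Grey floor sheet 4 mm thick, x = -75 to +207 mm (an apron in front), 126 mm wide. Side walls' inner faces at y = +-51 mm, from x = 32 mm on.
- canopy_edge (a point): Middle of the front edge of the bay's white canopy, a flat fixed sheet 158 mm wide, x = 0 to 212 mm, z = 78 to 81 mm in the bay's frame, nothing on it. A vertical tool cannot reach under it: lean the tool back out of the bay by about 30 to 45 degrees, so that the fingertips point in under the edge and the hand stays in front and above.
- home_line (a point): Point at x = 27, y = 0, z = 20 mm in the bay's frame: where the middle of the carton's near end is when the carton is home. The back wall's inner face is at x = 203 mm. In front of it, at x = 165 to 185 mm, a slanted steel spring clip on each side stands 2 mm into the carton's path and gives way outward under 1 to 3 N, gripping the carton's sides over its last 30 mm.
- carton_center (a point): Centre of the loose red carton, 176 long, 96 wide, 32 mm high, 0.1 to 0.25 kg, flat on the bay's floor sheet, length along the bay's x (the point's y axis is along the length), partly in the bay, near end sticking out. Home against the back wall, its centre is at x = 115 mm and its near end at x = 27 mm in the bay's frame. It starts 45 to 65 mm short of that.
- bar (a joint): Angle of the orange retaining bar about its vertical pin, rad. 0 = shut: at its black stop, lying along the bay's -y across the mouth under the canopy. Grows as it swings out to the front (clockwise from above); 1.57 = straight out along the bay's -x. Starts at 1.65 to 2.0; end of travel 2.15. Friction takes about 1 to 1.5 N at the free end; it stays where left.
- bar_end (a point): Point on the bar's centre line 115 mm from the pin, at half height. The bar is 130 mm long from pin to rounded end, 10 mm wide, z = 12 to 30 mm. Shut, its front face is at x = 14 mm and its back face at x = 24 mm in the bay's frame, 3 mm in front of a carton that is home; its end is then at y = -64 mm.
- bar_pin (a point): The pin's axis at half the bar's height: x = 19, y = +66, z = 21 mm in the bay's frame (left front of the bay, looking in, under the canopy). The pin's head reaches z = 34 mm.
- jar_center (a point): Centre of a small clear jar with a light blue lid, 41 mm across, 53 mm high, standing loose to the right of the bay (looking in).
- flask_center (a point): Centre of a clear conical flask, 62 mm across, 100 mm high, standing loose left of the bay.
- bottle_center (a point): Centre of a clear bottle with a blue cap, 56 mm across, 100 mm high, standing loose left of the bay's rear.

How it is judged:
By the outcome, as a careful person would: the job done as asked, in the order asked, and still so for the second after the job is handed in, with the robot touching nothing.
It also fails if it takes over 45 s, if anything falls off the work surface, if the arm or the gripper's body presses on something with over 40 N, if the wrist force passes 120 N, or if a joint passes its speed limit or range.

## Working session

There is one attempt and no reset: what is moved stays moved. The work goes in short steps, Python scripts to look and compute and a shell command to move; the robot and the scene stay as the last step left them, time stands still between calls to the robot, and variables do not carry over. Pictures are saved under pics/ and viewed, at most 10 in all, crops included, and the job is handed in when it is done.

```bash
mkdir -p pics; ls
python3 - <<'E'
from cell import ctrl
import cv2,numpy as np
s=ctrl.get_state();print(s['t'],s['tcp_pos'],np.round(s['tcp_rot'],3).tolist(),s['gripper_width'],ctrl.hold_point_z)
ims=[]
for n in("scene","top"):
    im=ctrl.capture(n);cv2.imwrite(f'pics/{n}0.png',im[:,:,::-1]);ims.append(im)
    p=ctrl.camera_params(n);print(n,{k:(np.round(v,4).tolist()) for k,v in p.items()})
E
```

```text
pics
0.0 [ 0.19517143 -0.5933407   0.22178011] [[0.95, 0.312, -0.001], [0.312, -0.95, 0.001], [-0.0, -0.001, -1.0]] 0.08675290280786371 -0.0187
scene {'fx': 487.4127, 'fy': 487.4127, 'cx': 280.9693, 'cy': 204.8719, 'view': [[0.7318, -0.6814, 0.0081, -0.2706], [0.4797, 0.5236, 0.7041, -0.4081], [-0.484, -0.5114, 0.7101, -0.55], [0.0, 0.0, 0.0, 1.0]]}
top {'fx': 516.6221, 'fy': 516.6221, 'cx': 276.682, 'cy': 214.6112, 'view': [[0.0105, -0.9994, 0.0328, 0.1673], [0.9907, 0.0148, 0.1353, -0.536], [-0.1357, 0.031, 0.9903, -0.8844], [0.0, 0.0, 0.0, 1.0]]}
```

View pics/scene0.png

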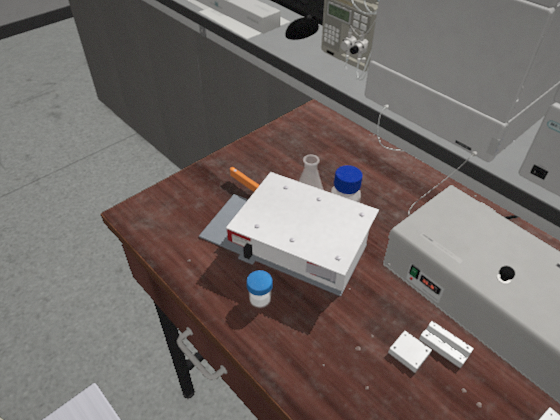

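View pics/top0.png

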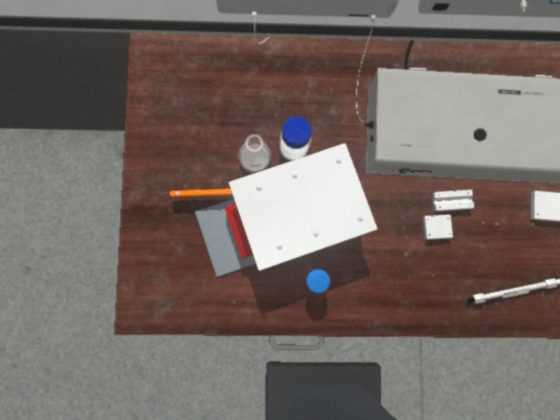

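```bash
python3 -m crank 2>&1 | head -20; python3 -c "
from cell import ctrl;print([a for a in dir(ctrl) if a[0]!='_'])"
```

```text
invalid input
['PlanningError', 'camera_params', 'capture', 'finish_job', 'get_state', 'hold_point_z']
```

```bash
cat > h.py <<'E'
import numpy as np,cv2
from cell import ctrl
def ray(p,u,v):
    V=np.array(p['view']);R=V[:3,:3];c=-R.T@V[:3,3]
    d=R.T@np.array([(u-p['cx'])/p['fx'],-(v-p['cy'])/p['fy'],-1]);return c,d
def onz(p,uv,z):
    c,d=ray(p,*uv);return c+d*(z-c[2])/d[2]
def proj(p,X):
    V=np.array(p['view']);x=V[:3,:3]@X+V[:3,3];return np.array([p['cx']+p['fx']*x[0]/-x[2],p['cy']-p['fy']*x[1]/-x[2]])
def mask(im,name):
    h=cv2.cvtColor(im,cv2.COLOR_RGB2HSV)
    lo,hi={'orange':((6,150,120),(20,255,255)),'white':((0,0,205),(180,30,255)),'blue':((95,150,60),(130,255,255)),'red':((174,170,70),(180,255,255))}[name]
    m=cv2.inRange(h,lo,hi)
    if name=='red': m|=cv2.inRange(h,(0,190,70),(4,255,255))
    return m
def blobs(m,amin=15):
    cs,_=cv2.findContours(m,cv2.RETR_EXTERNAL,cv2.CHAIN_APPROX_NONE)
    return sorted([c for c in cs if cv2.contourArea(c)>amin],key=cv2.contourArea,reverse=True)
E
cat > m.py <<'E'
from h import *
im=cv2.imread('pics/top0.png')[:,:,::-1];p=ctrl.camera_params('top')
m=mask(im,'white');m[:,:200]=0;m[:,400:]=0;m[:120]=0;m[290:]=0
m=cv2.morphologyEx(m,cv2.MORPH_CLOSE,np.ones((7,7)));m=cv2.morphologyEx(m,cv2.MORPH_OPEN,np.ones((9,9)))
c=blobs(m)[0]; r=cv2.approxPolyDP(cv2.convexHull(c),6,True)[:,0]
for q in r:print('canopy',q,onz(p,q,.081).round(4))
for n,z in(('orange',.03),('red',.036),('blue',.053)):
    for b in blobs(mask(im,n))[:4]:
        bx=cv2.boxPoints(cv2.minAreaRect(b)); print(n,cv2.contourArea(b),bx.round(0).tolist(),[onz(p,q,z)[:2].round(3).tolist() for q in bx])
E
python3 m.py
```

```text
canopy [345 146] [0.6484 0.059  0.081 ]
canopy [373 229] [0.5052 0.0126 0.081 ]
canopy [258 267] [0.4391 0.2057 0.081 ]
canopy [232 181] [0.5837 0.2519 0.081 ]
canopy [288 149] [0.6412 0.1573 0.081 ]
orange 358.0 [[169.0, 190.0], [231.0, 188.0], [231.0, 195.0], [169.0, 197.0]] [[0.576, 0.367], [0.582, 0.257], [0.569, 0.256], [0.563, 0.366]]
blue 565.5 [[283.0, 117.0], [310.0, 117.0], [310.0, 144.0], [283.0, 144.0]] [[0.707, 0.165], [0.708, 0.117], [0.659, 0.117], [0.658, 0.165]]
blue 402.0 [[306.0, 270.0], [329.0, 270.0], [329.0, 292.0], [306.0, 292.0]] [[0.436, 0.123], [0.436, 0.084], [0.399, 0.084], [0.399, 0.123]]
```

```bash
python3 -m crank '[[0,0,0.1,0],[0,0,0.2,0],[0,0,0.3,0],[0,0,0.4,0],[0,0,0.5,0],[0,0,0.6,0],[0,0,0.8,0]]' -1; python3 -c "
from cell import ctrl;s=ctrl.get_state();print(s['q'],s['tcp_rot'])"
```

```text
t: 0.68
tcp_pos: [0.195, -0.5931, 0.5059]
tcp_rot: [[0.95, 0.312, -0.0], [0.312, -0.95, 0.0], [-0.0, -0.0, -1.0]]
contact_force: [0.7, -1.8, 0.7]
gripper_width: 0.0481
gripper_force: 0.0
[ 1.20167366  0.38608129 -0.03854087  0.79922694  0.01570543  1.95676719
 -0.08119303] [[ 9.49947936e-01  3.12408225e-01 -1.41833874e-04]
 [ 3.12408251e-01 -9.49947910e-01  2.29348984e-04]
 [-6.30842831e-05 -2.62179666e-04 -9.99999964e-01]]
```

```bash
python3 -m crank '[[0,0,0.6,1],[0,0,0.6,1],[0,0,0.6,1],[0,0,0.6,1],[0,0,0.6,1],[0,0,0.6,1],[0,0,0.6,1],[0,0,0.6,1],[0,0,0.6,1],[0,0,0.6,1],[0,0,0.6,1],[0,0,0.6,1],[0,0,0.6,1],[0,0,0.6,1]]' -1; python3 -c "
from cell import ctrl;s=ctrl.get_state();print(s['q'])"
```

```text
t: 1.85
tcp_pos: [0.1867, -0.5538, 0.6234]
tcp_rot: [[-0.27, 0.961, 0.054], [0.953, 0.275, -0.124], [-0.134, 0.018, -0.991]]
contact_force: [1.3, -0.8, -1.1]
gripper_width: 0.0003
gripper_force: 0.0
[ 0.88443036  0.32640729  0.53036523  0.65586149 -0.21789381  2.05760591
  1.54199214]
```

```bash
python3 -m crank '[[0.1,-0.3,0.6,0],[0.1,-0.3,0.6,0],[0.1,-0.3,0.6,0],[0.1,-0.3,0.6,0],[0.1,-0.3,0.6,0],[0.1,-0.3,0.6,0]]'; python3 -c "
from cell import ctrl;s=ctrl.get_state();print(s['q'])"
```

```text
t: 2.35
tcp_pos: [0.1959, -0.5829, 0.6373]
tcp_rot: [[-0.259, 0.963, 0.07], [0.948, 0.268, -0.173], [-0.185, 0.021, -0.982]]
contact_force: [0.1, -0.1, 0.8]
gripper_width: 0.0003
gripper_force: 0.0
[ 1.00885616  0.38583931  0.36996095  0.5266957  -0.18673771  2.05795911
  1.50633014]
```

```bash
python3 -m crank '[[0,0,-0.1,0],[0,0,-0.2,0],[0,0,-0.3,0],[0,0,-0.4,0],[0,0,-0.4,0]]'; python3 -c "
from cell import ctrl;s=ctrl.get_state();print(s['q'])"
```

```text
t: 2.77
tcp_pos: [0.1952, -0.5801, 0.4694]
tcp_rot: [[-0.26, 0.963, 0.066], [0.949, 0.268, -0.164], [-0.176, 0.02, -0.984]]
contact_force: [-0.0, 0.1, -0.7]
gripper_width: 0.0005
gripper_force: 0.0
[ 0.88444624  0.15618082  0.34444718  1.19029958 -0.05793025  1.62634368
  1.48139494]
```

```bash
python3 -m crank '[[0,0,1,0],[0,0,1,0],[0,0,1,0],[0,0,1,0],[0,0,1,0],[0,0,1,0],[0,0,1,0],[0,0,1,0],[0,0,1,0],[0,0,1,0]]'; python3 -m crank '[[0,0,1,0],[0,0,1,0],[0,0,1,0],[0,0,1,0],[0,0,1,0],[0,0,1,0],[0,0,1,0],[0,0,1,0]]';  python3 -c "
from cell import ctrl;s=ctrl.get_state();print(s['q'])"
```

```text
t: 3.6
tcp_pos: [0.1841, -0.544, 0.6738]
tcp_rot: [[-0.256, 0.963, 0.086], [0.938, 0.269, -0.218], [-0.233, 0.025, -0.972]]
contact_force: [0.2, 0.7, -0.1]
gripper_width: 0.0001
gripper_force: 0.0
t: 4.27
tcp_pos: [0.1727, -0.506, 0.7063]
tcp_rot: [[-0.251, 0.963, 0.101], [0.926, 0.27, -0.265], [-0.283, 0.027, -0.959]]
contact_force: [0.6, -1.0, 0.1]
gripper_width: 0.0003
gripper_force: 0.0
[ 0.79644411  0.19243647  0.54339936  0.62573642 -0.14799688  2.05786074
  1.49786706]
```

```bash
for i in 1 ; do python3 -m crank '[[0.3,-1,1,0],[0.3,-1,1,0],[0.3,-1,1,0],[0.3,-1,1,0]]' | head -3;  python3 -m crank '[[0.3,-1,1,0],[0.3,-1,1,0],[0.3,-1,1,0],[0.3,-1,1,0]]' |head -3; python3 -m crank '[[0.3,-1,1,0],[0.3,-1,1,0],[0.3,-1,1,0],[0.3,-1,1,0]]' |head -3; done; python3 -c "
from cell import ctrl;s=ctrl.get_state();print(s['q'])"
```

```text
t: 4.6
tcp_pos: [0.1949, -0.5819, 0.7023]
tcp_rot: [[-0.247, 0.962, 0.114], [0.914, 0.27, -0.303], [-0.323, 0.03, -0.946]]
t: 4.93
tcp_pos: [0.2097, -0.6339, 0.6939]
tcp_rot: [[-0.242, 0.962, 0.126], [0.901, 0.271, -0.339], [-0.36, 0.031, -0.932]]
t: 5.27
tcp_pos: [0.2111, -0.6535, 0.6942]
tcp_rot: [[-0.237, 0.962, 0.136], [0.891, 0.271, -0.366], [-0.388, 0.035, -0.921]]
[ 1.07781149  0.60925296  1.18945939  0.162828   -1.04283071  2.05790216
  1.55603807]
```

```bash
python3 -m crank '[[-0.15,0.45,-0.3,0],[-0.15,0.45,-0.3,0],[-0.15,0.45,-0.3,0],[-0.15,0.45,-0.3,0],[-0.15,0.45,-0.3,0],[-0.15,0.45,-0.3,0]]' | head -3;  python3 -c "
from cell import ctrl;s=ctrl.get_state();print(s['q'])"
python3 -m crank '[[0,0,1,0],[0,0,1,0],[0,0,1,0],[0,0,1,0],[0,0,1,0],[0,0,1,0],[0,0,1,0],[0,0,1,0]]' |head -3; python3 -m crank '[[0,0,1,0],[0,0,1,0],[0,0,1,0],[0,0,1,0]]' |head -3;  python3 -c "
from cell import ctrl;s=ctrl.get_state();print(s['q'])"
```

```text
t: 5.77
tcp_pos: [0.1923, -0.573, 0.6694]
tcp_rot: [[-0.221, 0.965, 0.14], [0.889, 0.258, -0.377], [-0.4, 0.041, -0.916]]
[ 0.29404885  0.25558198  1.31086174  0.83763996 -0.38859681  1.80534577
  1.62537667]
t: 6.43
tcp_pos: [0.2229, -0.5907, 0.7589]
tcp_rot: [[-0.212, 0.962, 0.17], [0.861, 0.266, -0.433], [-0.462, 0.054, -0.885]]
t: 6.77
tcp_pos: [0.2102, -0.5661, 0.7922]
tcp_rot: [[-0.199, 0.963, 0.18], [0.838, 0.263, -0.479], [-0.509, 0.056, -0.859]]
[ 1.02721267  0.39962121  0.49290804  0.16082186 -0.34060736  2.05802929
  1.43983084]
```

```bash
python3 -m crank '[[0,0,1,0],[0,0,1,0],[0,0,1,0],[0,0,1,0]]' |head -3; python3 -m crank '[[0,0,1,0],[0,0,1,0],[0,0,1,0],[0,0,1,0]]' |head -3; python3 -m crank '[[0,0,1,0],[0,0,1,0],[0,0,1,0],[0,0,1,0]]' |head -3; python3 -c "
from cell import ctrl;s=ctrl.get_state();print(s['q'])"; sed -n 1,1p /dev/null
python3 - <<'E'
import numpy as np
o=np.array([(0.5837+.4391)/2,(.2519+.2057)/2]);x=np.array([.6484-.5837+.5052-.4391,.059-.2519+.0126-.2057]);x/=np.linalg.norm(x);y=np.array([-x[1],x[0]])
print(o,x,y,np.hypot(.5837-.4391,.2519-.2057))
for n,p in dict(pushstart=(-50,0),home=(27,0),pin=(19,66)).items():print(n,o+x*p[0]/1e3+y*p[1]/1e3)
E
```

```text
t: 7.1
tcp_pos: [0.201, -0.5413, 0.821]
tcp_rot: [[-0.19, 0.962, 0.196], [0.813, 0.266, -0.517], [-0.55, 0.061, -0.833]]
t: 7.43
tcp_pos: [0.1911, -0.5175, 0.8466]
tcp_rot: [[-0.18, 0.961, 0.209], [0.789, 0.268, -0.553], [-0.587, 0.065, -0.807]]
t: 7.77
tcp_pos: [0.179, -0.4949, 0.87]
tcp_rot: [[-0.165, 0.963, 0.215], [0.765, 0.262, -0.588], [-0.622, 0.067, -0.78]]
[ 0.93551631  0.26663294  0.63446685  0.161419   -0.3750002   2.05798661
  1.44391917]
[0.5114 0.2288] [ 0.32093484 -0.94710128] [0.94710128 0.32093484] 0.15180118576611976
pushstart [0.49535326 0.27615506]
home [0.52006524 0.20322827]
pin [0.58000645 0.23198677]
```

```bash
python3 -m crank '[[0.6,1,-1,0],[0.6,1,-1,0],[0.6,1,-1,0],[0.6,1,-1,0],[0.6,1,-1,0],[0.6,1,-1,0],[0.6,1,-1,0],[0.6,1,-1,0],[0.6,1,-1,0],[0.6,1,-1,0],[0.6,1,-1,0],[0.6,1,-1,0],[0.6,1,-1,0],[0.6,1,-1,0],[0.6,1,-1,0],[0.6,1,-1,0]]' |head -3;python3 -c "
from cell import ctrl;s=ctrl.get_state();print(s['q'])"
```

```text
t: 9.1
tcp_pos: [0.3841, -0.1558, 0.5345]
tcp_rot: [[-0.174, 0.959, 0.223], [0.765, 0.274, -0.582], [-0.62, 0.069, -0.782]]
[ 0.10629865 -0.36944134 -0.26110306  1.65762977  0.56336348  1.65919358
  0.21267807]
```

```bash
python3 -m crank '[[0.2,1,-0.4,0],[0.2,1,-0.4,0],[0.2,1,-0.4,0],[0.2,1,-0.4,0],[0.2,1,-0.4,0],[0.2,1,-0.4,0],[0.2,1,-0.4,0],[0.2,1,-0.4,0],[0.2,1,-0.4,0],[0.2,1,-0.4,0],[0.2,1,-0.4,0],[0.2,1,-0.4,0],[0.2,1,-0.4,0]]' |head -3;python3 - <<'E'
from h import *
s=ctrl.get_state();print(s['q'])
p=ctrl.camera_params('wrist');im=ctrl.capture('wrist');cv2.imwrite('pics/w1.png',im[:,:,::-1])
import json;json.dump({k:np.array(v).tolist() for k,v in p.items()},open('w1.json','w'));print(p)
E
```

```text
t: 10.18
tcp_pos: [0.4633, 0.2433, 0.3748]
tcp_rot: [[-0.177, 0.959, 0.221], [0.764, 0.275, -0.583], [-0.62, 0.065, -0.782]]
[-0.29406588  0.33181118 -0.82740455  1.39846316  0.76069812  1.95952095
 -0.76005997]
{'fx': 353.68398808795047, 'fy': 353.68398808795047, 'cx': 284.1889057158003, 'cy': 210.47431624335192, 'view': array([[ 0.95915291,  0.27534692,  0.06488273, -0.5360197 ],
       [-0.11913276,  0.60118843, -0.7901771 ,  0.17972393],
       [-0.25657958,  0.75017101,  0.60943447, -0.46532008],
       [ 0.        ,  0.        ,  0.        ,  1.        ]])}
```

View pics/w1.png

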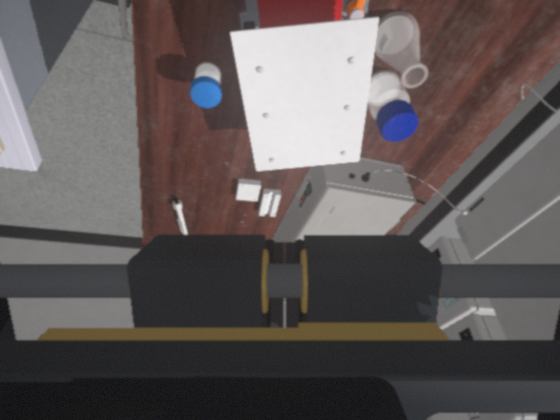

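```bash
python3 -m crank '[[0.05,0.2,-0.1,0],[0.05,0.2,-0.2,0],[0.05,0.2,-0.4,0],[0.05,0.2,-0.5,0],[0.05,0.2,-0.6,0],[0.05,0.2,-0.64,0],[0.05,0.2,-0.64,0],[0.05,0.2,-0.64,0]]' |head -3;python3 - <<'E'
from h import *
s=ctrl.get_state();print(s['q'])
p=ctrl.camera_params('wrist');im=ctrl.capture('wrist');cv2.imwrite('pics/w2.png',im[:,:,::-1])
import json;json.dump({k:np.array(v).tolist() for k,v in p.items()},open('w2.json','w'))
E
```

```text
t: 10.9
tcp_pos: [0.4827, 0.3185, 0.115]
tcp_rot: [[-0.175, 0.96, 0.217], [0.761, 0.272, -0.588], [-0.624, 0.062, -0.779]]
[-0.44845851  0.69766877 -0.75894048  1.50362678  0.88523535  1.7132972
 -1.10497942]
```

View pics/w2.png

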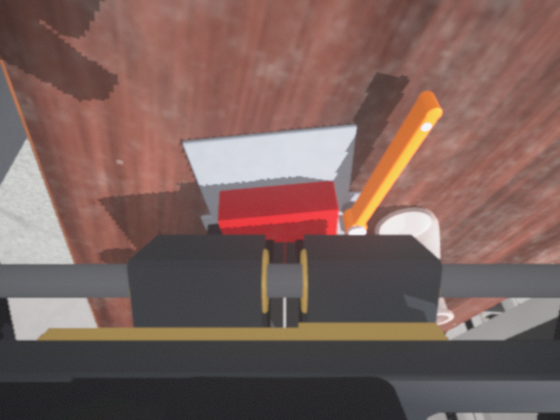

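```bash
python3 - <<'E'
from h import *
import json
p=json.load(open('w2.json'))
o0=np.array([.510,.2327]);x=np.array([.321,-.947]);y=-np.array([x[1],-x[0]])
def bay(P,o):d=P[:2]-o;return (d@x*1e3).round(1),(d@y*1e3).round(1)
for n,q,z in(('fl-',(184,142),.004),('fl+',(355,126),.004),('carton-',(220,195),.004),('carton+',(335,184),.004),('barend',(431,93),.021),('barnearpin',(350,220),.021),('cap w',(357,231),.034)):
    P=onz(p,q,z);print(n,P.round(4),bay(P,o0))
E
python3 - <<'E'
from h import *
print(1)
E
```

```text
fl- [0.4256 0.2839 0.004 ] (np.float64(-75.5), np.float64(-63.5))
fl+ [0.5405 0.3249 0.004 ] (np.float64(-77.5), np.float64(58.5))
carton- [0.4583 0.2306 0.004 ] (np.float64(-14.6), np.float64(-49.7))
carton+ [0.5502 0.2642 0.004 ] (np.float64(-16.9), np.float64(48.2))
barend [0.566  0.3704 0.021 ] (np.float64(-112.4), np.float64(97.2))
barnearpin [0.5719 0.2395 0.021 ] (np.float64(13.4), np.float64(60.9))
cap w [0.5749 0.242  0.034 ] (np.float64(12.0), np.float64(64.5))
1
```

```bash
python3 -m crank '[[0,0,-0.1,0],[0,0,-0.18,0],[0,0,-0.23,0],[0,0,-0.245,0],[0.02,-0.06,-0.245,0],[0.04,-0.11,-0.245,0],[0.04,-0.12,-0.245,0],[0.04,-0.12,-0.245,0]]' |head -4;python3 - <<'E'
from h import *
s=ctrl.get_state();print(s['q'])
im=ctrl.capture('scene');cv2.imwrite('pics/s1.png',cv2.resize(im[100:320,150:450,::-1],None,fx=2,fy=2))
E
```

```text
t: 11.62
tcp_pos: [0.502, 0.2731, 0.0264]
tcp_rot: [[-0.167, 0.96, 0.224], [0.767, 0.269, -0.583], [-0.62, 0.074, -0.781]]
contact_force: [0.3, -0.5, 0.5]
[-0.39029449  0.76154    -0.7149967   1.61602867  0.95784642  1.55503311
 -1.16740561]
```

View pics/s1.png

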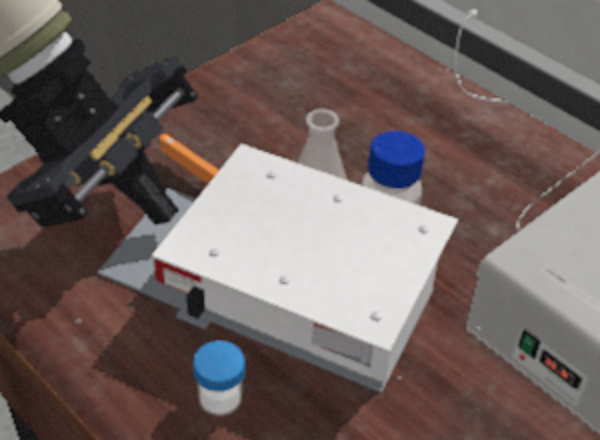

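```bash
python3 -m crank '[[-0.012,-0.004,-0.028,0],[-0.012,-0.004,-0.028,0],[-0.006,-0.024,-0.028,0],[0.002,-0.048,-0.028,0],[0.01,-0.072,-0.028,0],[0.018,-0.096,-0.028,0],[0.022,-0.107,-0.028,0],[0.026,-0.118,-0.028,0],[0.026,-0.118,-0.028,0]]' |head -4;python3 -m crank '[[0.004,-0.012,0,0],[0.008,-0.024,0,0],[0.008,-0.024,0,0]]'|head -4
```

```text
t: 12.42
tcp_pos: [0.5106, 0.2259, 0.0117]
tcp_rot: [[-0.171, 0.96, 0.222], [0.765, 0.272, -0.584], [-0.621, 0.07, -0.781]]
contact_force: [-0.1, 0.5, -0.4]
t: 12.67
tcp_pos: [0.5137, 0.2165, 0.0116]
tcp_rot: [[-0.172, 0.96, 0.222], [0.765, 0.272, -0.584], [-0.621, 0.07, -0.781]]
contact_force: [-0.3, 2.5, -0.9]
```

```bash
python3 -m crank '[[0.0016,-0.005,0.006,0],[0.003,-0.01,0.006,0],[0.003,-0.01,0.006,0]]'|sed -n '1,2p;4p'; python3 -m crank '[[0.0016,-0.005,0,0],[0.003,-0.01,0,0],[0.003,-0.01,0,0]]'|sed -n '1,2p;4p'
```

```text
t: 12.92
tcp_pos: [0.5145, 0.2142, 0.014]
contact_force: [-2.1, 5.7, -0.6]
t: 13.17
tcp_pos: [0.5147, 0.2136, 0.0136]
contact_force: [-4.4, 14.0, -1.3]
```

```bash
python3 -m crank '[[-0.02,0.06,0,0],[-0.05,0.148,0,0],[-0.068,0.2,0.05,0],[-0.075,0.22,0.12,0],[-0.075,0.22,0.2,0],[-0.075,0.22,0.2,0]]'|sed -n '1,5p'
python3 - <<'E'
from h import *
p=ctrl.camera_params('wrist');im=ctrl.capture('wrist');cv2.imwrite('pics/w3.png',im[:,:,::-1])
import json;json.dump({k:np.array(v).tolist() for k,v in p.items()},open('w3.json','w'))
print(ctrl.get_state()['tcp_pos'])
E
```

```text
t: 13.67
tcp_pos: [0.4869, 0.2997, 0.0995]
tcp_rot: [[-0.169, 0.959, 0.227], [0.768, 0.273, -0.58], [-0.618, 0.076, -0.782]]
contact_force: [1.2, 0.9, -0.2]
gripper_width: 0.0004
[0.48681957 0.29846731 0.09705164]
```

View pics/w3.png

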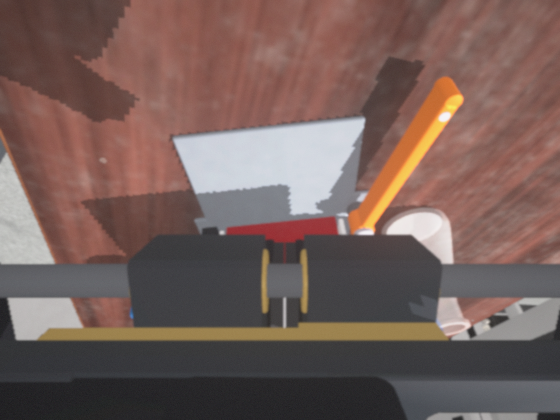

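Run:
```python
from h import *
import json
p=json.load(open('w3.json'))
o0=np.array([.510,.2327]);x=np.array([.321,-.947]);y=-np.array([x[1],-x[0]])
def bay(P,o=o0):d=P[:2]-o;return (d@x*1e3).round(1),(d@y*1e3).round(1)
for n,q,z in(('fl-',(174,137),.004),('fl+',(364,118),.004),('carton-',(227,229),.004),('carton+',(338,219),.004),('barend+face',(463,98),.012),('barend-',(443,79),.012),('dot',(446,118),.03)):
    P=onz(p,q,z);print(n,bay(P))
T=ctrl.get_state()['tcp_pos'];print('tcp',bay(T))
pin=np.array([19,66]);
for th in np.radians([104,95,90,75,60,45,30,15,0]):
    r=110;C=pin+r*np.array([-np.sin(th),-np.cos(th)])+5*np.array([-np.cos(th),np.sin(th)])
    t=C-[7.4,-15];w=o0+(t[0]*x+t[1]*y)/1e3;print(round(np.degrees(th)),t.round(),w.round(4),'abs/0.4 from (.603,.3485):',((w-[.603,.3485])/.4).round(3))
w=o0+(-80*x+125*y)/1e3;print(w,(w-T[:2])/.4)
```

```text
fl- (np.float64(-75.7), np.float64(-63.6))
fl+ (np.float64(-77.4), np.float64(59.0))
carton- (np.float64(31.0), np.float64(-48.4))
carton+ (np.float64(31.1), np.float64(50.0))
barend+face (np.float64(-92.2), np.float64(114.6))
barend- (np.float64(-106.3), np.float64(98.3))
dot (np.float64(-93.3), np.float64(97.6))
tcp (np.float64(-69.7), np.float64(-0.8))
104 [-94. 112.] [0.5864 0.3577] abs/0.4 from (.603,.3485): [-0.042  0.023]
95 [-98.  96.] [0.5692 0.3558] abs/0.4 from (.603,.3485): [-0.085  0.018]
90 [-98.  86.] [0.5599 0.3535] abs/0.4 from (.603,.3485): [-0.108  0.012]
75 [-96.  57.] [0.5335 0.342 ] abs/0.4 from (.603,.3485): [-0.174 -0.016]
60 [-86.  30.] [0.5111 0.324 ] abs/0.4 from (.603,.3485): [-0.23  -0.061]
45 [-70.   7.] [0.494  0.3009] abs/0.4 from (.603,.3485): [-0.272 -0.119]
30 [-48. -12.] [0.4835 0.2741] abs/0.4 from (.603,.3485): [-0.299 -0.186]
15 [-22. -24.] [0.4803 0.2456] abs/0.4 from (.603,.3485): [-0.307 -0.257]
0 [  7. -29.] [0.4847 0.2171] abs/0.4 from (.603,.3485): [-0.296 -0.328]
[0.602695 0.348585] [0.28968858 0.12529423]
```

```bash
python3 -m crank '[[0.1,0.042,0,0],[0.2,0.084,0,0],[0.297,0.128,0,0],[0.297,0.128,0,0],[0.297,0.128,-0.08,0],[0.297,0.128,-0.14,0],[0.297,0.128,-0.18,0],[0.297,0.128,-0.18,0]]'|sed -n '1,4p'
python3 - <<'E'
from h import *
o0=np.array([.510,.2327]);x=np.array([.321,-.947]);y=-np.array([x[1],-x[0]])
s=ctrl.get_state();d=s['tcp_pos'][:2]-o0;print(d@x,d@y,s['q'])
E
```

```text
t: 14.38
tcp_pos: [0.6032, 0.3463, 0.0173]
tcp_rot: [[-0.175, 0.96, 0.219], [0.762, 0.273, -0.587], [-0.624, 0.064, -0.779]]
contact_force: [-1.0, 0.1, 0.0]
-0.07765744808531298 0.12474359281019054 [-0.4944966   0.97353451 -0.64881293  1.21714778  1.03117074  1.65365587
 -0.99856303]
```

```bash
python3 -m crank '[[-0.03,0.006,0,0],[-0.07,0.015,0,0],[-0.108,0.018,0,0],[-0.141,0.005,0,0],[-0.174,-0.01,0,0],[-0.203,-0.032,0,0],[-0.23,-0.055,0,0],[-0.252,-0.084,0,0],[-0.272,-0.113,0,0],[-0.272,-0.113,0,0]]'|sed -n '1,4p'
python3 - <<'E'
from h import *
p=ctrl.camera_params('wrist');im=ctrl.capture('wrist');cv2.imwrite('pics/w4.png',im[:,:,::-1])
o0=np.array([.510,.2327]);x=np.array([.321,-.947]);y=-np.array([x[1],-x[0]])
s=ctrl.get_state();d=s['tcp_pos'][:2]-o0;print(d@x,d@y)
E
```

```text
t: 15.22
tcp_pos: [0.4947, 0.3029, 0.0243]
tcp_rot: [[-0.172, 0.959, 0.225], [0.765, 0.273, -0.583], [-0.62, 0.072, -0.781]]
contact_force: [-0.2, -1.0, -1.0]
-0.0716771103947073 0.009162106457911974
```

View pics/w4.png

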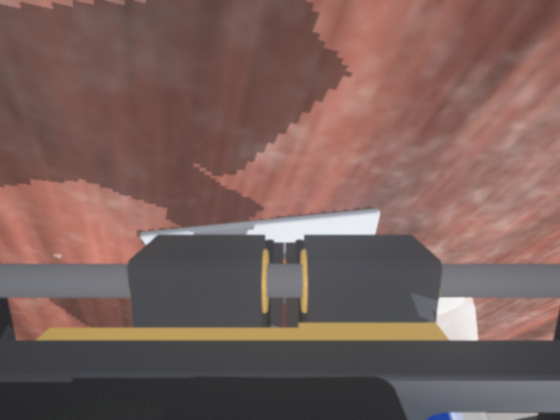

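```bash
python3 -m crank '[[0,0,-0.02,0],[-0.014,-0.033,-0.024,0],[-0.027,-0.067,-0.024,0],[-0.032,-0.102,-0.024,0],[-0.035,-0.138,-0.024,0],[-0.035,-0.138,-0.024,0]]'|sed -n '1,4p'; python3 -m crank '[[0.003,-0.02,0,0],[0.007,-0.04,0,0],[0.01,-0.058,0,0],[0.01,-0.058,0,0]]'|sed -n '1,4p'
python3 - <<'E'
from h import *
o0=np.array([.510,.2327]);x=np.array([.321,-.947]);y=-np.array([x[1],-x[0]])
s=ctrl.get_state();d=s['tcp_pos'][:2]-o0;print(d@x,d@y)
im=ctrl.capture('scene');cv2.imwrite('pics/s2.png',cv2.resize(im[130:320,150:350,::-1],None,fx=3,fy=3))
E
```

```text
t: 15.77
tcp_pos: [0.4821, 0.2465, 0.0123]
tcp_rot: [[-0.171, 0.96, 0.222], [0.765, 0.271, -0.584], [-0.621, 0.07, -0.78]]
contact_force: [0.1, 0.4, -0.2]
t: 16.1
tcp_pos: [0.4865, 0.2236, 0.0124]
tcp_rot: [[-0.171, 0.96, 0.222], [0.765, 0.271, -0.584], [-0.621, 0.07, -0.781]]
contact_force: [0.3, 0.3, -0.6]
0.0010773960468971704 -0.025216153684068175
```

View pics/s2.png

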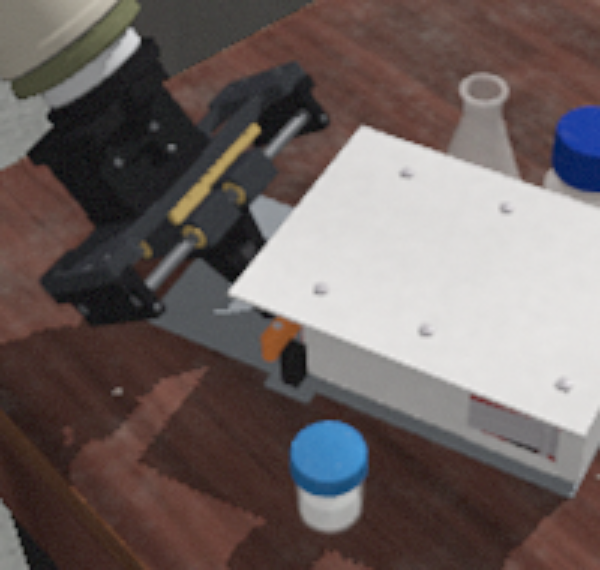

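```bash
python3 -m crank '[[0.0025,-0.007,0.005,0],[0.005,-0.014,0.005,0],[0.005,-0.014,0.005,0]]'|sed -n '1,2p;4p'; python3 -m crank '[[0.0016,-0.005,0,0],[0.003,-0.01,0,0],[0.003,-0.01,0,0]]'|sed -n '1,2p;4p'
```

```text
t: 16.4
tcp_pos: [0.4879, 0.2191, 0.0145]
contact_force: [-1.0, 1.2, 0.6]
t: 16.65
tcp_pos: [0.4883, 0.2179, 0.0143]
contact_force: [-5.1, 8.5, 1.1]
```

```bash
python3 -m crank '[[0.0016,-0.005,0,0],[0.002,-0.007,0,0],[0.002,-0.007,0,0]]'|sed -n '1,2p;4p'; python3 -m crank '[[-0.012,0.035,0,0],[-0.04,0.12,0,0],[-0.075,0.22,0,0],[-0.08,0.24,0.1,0],[-0.08,0.24,0.2,0],[-0.08,0.24,0.26,0],[-0.08,0.24,0.26,0]]'|sed -n '1,4p'
python3 - <<'E'
from h import *
o0=np.array([.510,.2327]);x=np.array([.321,-.947]);y=np.array([.947,.321])
im=ctrl.capture('scene');a=cv2.resize(im[150:320,180:380,::-1],None,fx=2,fy=2)
p=ctrl.camera_params('wrist');im=ctrl.capture('wrist');b=im[:340,:,::-1][:, 100:480]
cv2.imwrite('pics/f.png',np.hstack([a,b]))
E
```

```text
t: 16.9
tcp_pos: [0.4884, 0.2175, 0.0143]
contact_force: [-6.5, 15.3, 3.9]
t: 17.48
tcp_pos: [0.4587, 0.311, 0.1234]
tcp_rot: [[-0.169, 0.959, 0.227], [0.768, 0.273, -0.58], [-0.618, 0.076, -0.783]]
contact_force: [-0.4, 0.5, -0.3]
```

View pics/f.png

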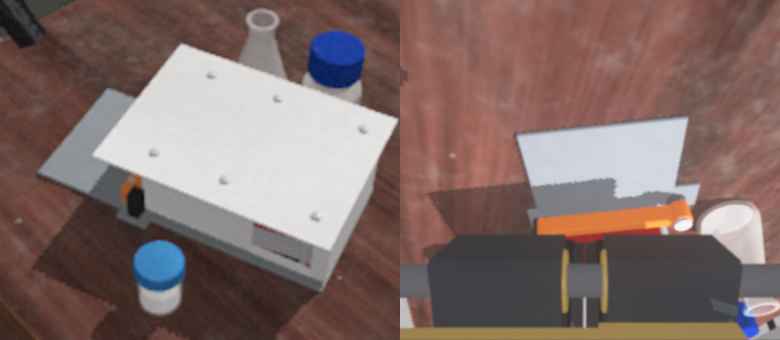

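The bar lies shut across the mouth in front of the red carton, with its end against the black stop. The jar, flask and bottle stand where they were, and the arm is clear.

```bash
python3 -c "
from cell import ctrl;print(ctrl.finish_job())"
```

```text
the job is handed in; nothing more can be done
None
```

The carton is pushed home against the back wall and the bar is swung shut against its stop. The jar, flask and bottle were left standing, and the job was handed in at about 17.6 s with the arm clear.

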